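# Seat the stage plate of a stereo microscope

## Task

Without picking it up, push the loose black stage plate across the top of the microscope's light base until it drops into the round recess and lies flat and flush (press it down if it hangs on the edge). Then push the small steel clip by its upright pin round over the plate as far as it goes. Leave everything standing around the work where it is, and finish clear of it all.

Things in the scene. Friction and masses are not known exactly. Their poses are not given: they have to be found in the camera images.
- base: White light base of a stereo microscope, a fixed block 220 (x) x 340 (y) x 40 mm high, flat on top. Origin: centre of its underside, on the work surface; z up. The top is at z = 40 mm. In its own frame: recess centre at x 0, y +30 mm; clip pivot at x 0, y +92 mm; a column socket 40 mm in diameter, 26 mm high, stands on the top at x -70, y +138 mm.
- recess_floor (a point): Centre of the floor of the round recess in the base's top (axes as the base). Recess 73 mm in diameter, 8 mm deep, open at the top, its floor 32 mm above the work surface; grey floor.
- plate: Loose stage plate: plain black disc, 70 mm in diameter, 8 mm thick, about 80 g. Origin: centre of its underside; z up. Starts flat on the base's top, outside the recess on its -y side (base frame), 85 to 130 mm centre to centre. Pushed over the recess it stays flat until about 10 mm short, then dips its leading edge; pushed on (1.5 mm clearance all round) it drops in flush, its origin at the recess floor.
- clip (a joint): Angle of the steel clip about its upright pivot, rad. At 0 the arm points along the base's +x, beside the recess; the value grows as the arm swings clockwise seen from above, to the stop at 1.571, where it points along the base's -y, over the plate. Starts between 0 and 0.5. Slight friction (about 0.5 N at the pin), no spring: it stays where left.
- clip_pivot (a point): Axis of the clip at the level of the base's top (fixed to the base). Round pivot head 18 mm in diameter, 12 mm high.
- clip_pin (a point): Middle of the clip's upright pin: 8 mm in diameter, 38 mm from the pivot axis, from 3 to 22 mm above the base's top (this point is 12 mm above it). The arm is 12 mm wide, 3 mm thick, reaches 48 mm from the pivot and passes 3 mm above the base's top, so it clears a plate that lies flush but not one that sticks up.
- jar: Bystander: specimen jar with a yellow lid, 68 mm in diameter, about 105 mm high, on the work surface beyond the base's +y end. Origin: centre of its underside.
- vial: Bystander: small green glass bottle with a white cap, 28 mm in diameter, 65 mm high, on the work surface beyond the base's +y end. Origin: centre of its underside.
- objective: Bystander: steel microscope objective, 26 mm in diameter, 44 mm high, standing on the base's top near its -x edge, beside the recess. Origin: centre of its underside.
- slidebox: Bystander: open grey box of glass slides, 100 x 210 x 35 mm high, on the work surface beyond the base's -y end, its long side along the end. Origin: centre of its underside.
Not all that is in view belongs to the job. Of the things like the plate, leave any that is red; of the rest the larger one is meant.

How it is judged:
By the outcome, as a careful person would: the job done as asked, in the order asked, and still so for the second after the job is handed in, with the robot touching nothing.
It also fails if it takes over 58 s, if anything falls off the work surface, if the arm or the gripper's body presses on something with over 40 N, if the wrist force passes 120 N, or if a joint passes its speed limit or range.

## Robot

A 6-joint arm with a two-finger parallel gripper is mounted at the origin on the work surface. World frame = base frame: x ahead of the robot, y to its left, z up, the work surface at z = 0. Lengths are in m, angles in rad, forces in N, time in s.
With the tool pointing down it reaches from about 0.25 to 0.775 m from the base axis. Payload 8.9 kg.
Tool frame: the origin (TCP) lies between the finger pads; the fingertips stand 8 mm ahead of it and the grasp point (between the pads) lies 11 mm behind it; z points along the fingers, y is the direction in which the jaws open and shut (so a half turn about z gives the same grasp; the last joint's range is limited). The gripper opens to 85 mm and grips with 20 to 120 N. Pads are 22 mm wide; open, the fingers measure 114 mm over their backs; the gripper's body (76 mm by 85 mm) begins 54 mm behind the grasp point. The pads swing forward as they close: fully open they stand 13 mm farther back than shut.
Start: joints at [1.085, 0.291, -0.153, 1.127, 0, 1.431], TCP at [0.178, 0.494, 0.21] pointing down, gripper open.
Joint ranges: [-2.52, 2.52], [-0.91, 1.74], [-1.3, 1.37], [-1.96, 2.02], [-1.52, 1.47], [-3.14, 3.14]. Speed limits (rad/s): [2.22, 2.22, 2.79, 3.14, 3.14, 3.14].

## Interface

Orientations are given as a unit quaternion [w, x, y, z].
In Python, from plant import env gives the robot as it stands.
- The arm moves only by the tool play_rows, never from a script. Its arguments are lists of equal length, an entry for each row: "travel": the shift along the tool's x, y, z in cm, a list of three; "twist": the turn about the tool's z in degrees; "grip": the closure, from -1 (fully open) to 1 (shut). In form: {"travel": [[dx, dy, dz], ...], "twist": [twist, ...], "grip": [grip, ...]}. A call has 1 to 20 rows; each row is the pose to reach, as a shift and turn from the pose measured when the call began, along the tool's axes at that moment; what a row does not reach only later rows make up. A row lasts 1/10 s, in which the tool goes at most 50 mm and 8.59 degrees, less where a joint would pass 70% of its speed; a pose out of reach is approached as far as the arm can. A call with a gripper value outside its range is refused whole. The fingers move at their own pace and stop on an object; the grip force is fixed at half the most. Time passes only in rows, so rows that repeat a pose let the fingers close. It gives the time, the measured TCP pose, the force and the opening at its end, in the units of the state.
- env.state(): the state, without advancing time (a new reading comes with each control period).
- env.get_image(name): name is "side" or "top" or "wrist"; returns (picture, depth): 384x512x3 uint8, blue, green, red; 384x512 float32, m along the optical axis (not along the pixel's ray), 0 where there is no reading.
- env.calibration(name): a dict with "fx", "fy", "cx", "cy" (pixels), "extrinsics" (4x4, takes a point from world to camera coordinates); the wrist camera has in their place "T_tool_cam" (4x4, takes a point from camera to tool coordinates, whose origin is the TCP and whose axes are the flange's). Camera axes: x right, y down, z forward; pixel columns grow to the right and rows downward; lengths in m; the calibration is good to about 2 mm. A picture is of the moment at which its call begins: read the wrist's pose just before it. calibration takes no time and is no camera call.
- env.hand_in(): hands the job in, once; it reports no verdict.
The state is a dict: "time_s": time; "joints": joint angles; "qvel": joint speeds; "joint_efforts": joint torques, N m; "position": TCP position; "orientation": TCP orientation; "wrist_force": force on the tool from outside, world axes, zero at the start; "torque": the same for the moment, N m; "opening": finger opening in m.
Only numpy, scipy, OpenCV 4.12 (cv2) and the standard library are available. Lean on these libraries where they do the work, as an engineer would, in place of code of your own. Each camera call takes 0.05 s, during which the arm holds its last target. There are 200 camera calls.

## Working session

There is one attempt and no reset: what is moved stays moved. The work goes in short steps, Python scripts to look and compute and a tool call to move; the robot and the scene stay as the last step left them, time stands still between calls to the robot, and variables do not carry over. Pictures are saved under pics/ and viewed, on a budget of 10 in all, crops included, one or two more only if the job needs it, and the job is handed in when it is done.

Besides the shell and the picture viewer there is one more tool, called after ">>>" as name(argument=value, ...) on one line, values as JSON. play_rows: Moves the arm, as the interface text tells. Its arguments: {"type":"object","properties":{"travel":{"type":"array"},"twist":{"type":"array"},"grip":{"type":"array"}},"required":["travel","twist","grip"]}

```bash
ls; mkdir -p pics
cat > h.py <<'E'
import numpy as np, cv2
from scipy.spatial.transform import Rotation as R
from plant import env
def Twc(name,st):
    c=env.calibration(name)
    K=np.array([[c["fx"],0,c["cx"]],[0,c["fy"],c["cy"]],[0,0,1]])
    if "T_tool_cam" in c:
        w,x,y,z=st["orientation"]; T=np.eye(4); T[:3,:3]=R.from_quat([x,y,z,w]).as_matrix(); T[:3,3]=st["position"]
        return K,T@np.array(c["T_tool_cam"])
    return K,np.linalg.inv(np.array(c["extrinsics"]))
def ray(K,T,px,z):
    px=np.atleast_2d(np.array(px,float)); d=np.c_[(px-K[[0,1],[2,2]])/K[[0,1],[0,1]],np.ones(len(px))]@T[:3,:3].T
    return T[:3,3]+d*((z-T[2,3])/d[:,2])[:,None]
def cloud(K,T,dep):
    v,u=np.mgrid[:dep.shape[0],:dep.shape[1]]
    p=np.stack([(u-K[0,2])/K[0,0]*dep,(v-K[1,2])/K[1,1]*dep,dep],-1)
    return p@T[:3,:3].T+T[:3,3]
E
python3 - <<'E'
from h import *
st=env.state(); print(st)
ims=[]
for n in("top","side","wrist"):
    im,d=env.get_image(n); np.savez(f"{n}0.npz",im=im,d=d); ims.append(im); K,T=Twc(n,st); print(n,K.round(1).tolist(),T.round(3).tolist(),(d>0).mean())
cv2.imwrite("pics/top0.png",cv2.resize(ims[0],(800,600)))
cv2.imwrite("pics/sw0.png",cv2.resize(np.hstack(ims[1:]),(800,300)))
E
```

```text
pics
{'time_s': 0.0, 'joints': array([ 1.08470070e+00,  2.91273508e-01, -1.54104070e-01,  1.12670763e+00,
       -7.85978054e-06,  1.43147326e+00]), 'qvel': array([-0.00183639,  0.00048361,  0.00358015, -0.00075809, -0.00058103,
       -0.00166301]), 'joint_efforts': array([-4.01335756e-04, -5.37142968e+01,  3.31369185e+01,  1.59948925e-02,
       -1.95296489e-04, -1.20398036e-05]), 'position': array([0.17822315, 0.49333665, 0.20904415]), 'orientation': array([-1.94514080e-04,  1.72518799e-01,  9.85006014e-01, -6.14393880e-04]), 'wrist_force': array([-0.01315109, -0.34589268, -0.05775382]), 'torque': array([-0.02029294, -0.00968324,  0.01106572]), 'opening': 0.08499213544526561}
top [[437.1, 0.0, 259.0], [0.0, 437.1, 198.1], [0.0, 0.0, 1.0]] [[-0.017, -0.986, 0.167, 0.366], [-1.0, 0.016, -0.003, 0.065], [-0.0, -0.167, -0.986, 1.182], [0.0, 0.0, 0.0, 1.0]] 0.9959360758463541
side [[414.1, 0.0, 250.9], [0.0, 414.1, 187.4], [0.0, 0.0, 1.0]] [[0.724, -0.519, 0.454, 0.149], [-0.689, -0.558, 0.462, -0.347], [0.014, -0.647, -0.762, 0.752], [0.0, 0.0, 0.0, 1.0]] 0.9961802164713541
wrist [[339.5, 0.0, 251.4], [0.0, 339.5, 194.8], [0.0, 0.0, 1.0]] [[0.34, 0.895, 0.289, 0.104], [0.94, -0.324, -0.105, 0.521], [-0.001, 0.307, -0.952, 0.373], [0.0, 0.0, 0.0, 1.0]] 0.9961039225260416
```

View pics/top0.png

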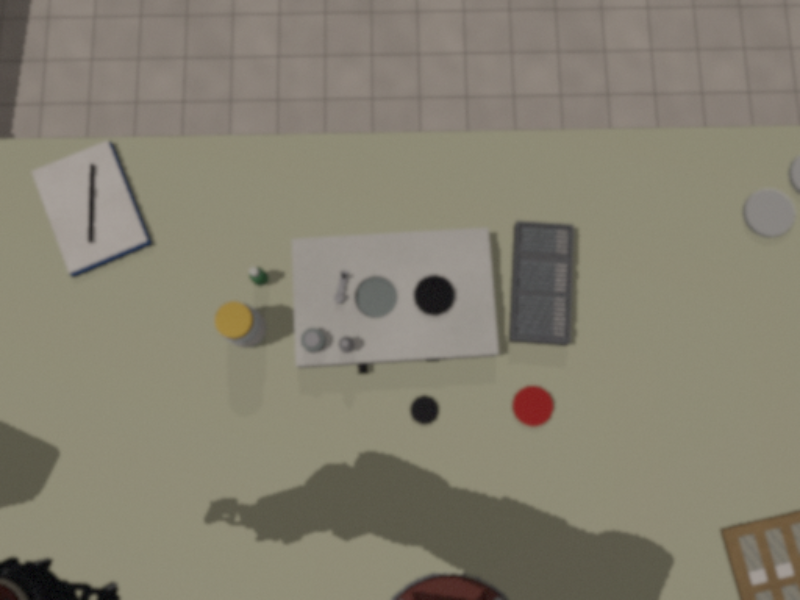

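View pics/sw0.png

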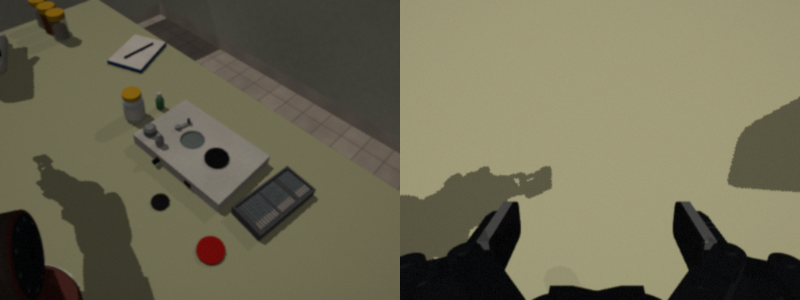

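Top view (800×600): recess about (376,297), plate (435,295), clip with its pivot near (341,300) and pin near (345,275), objective (347,344), socket (314,340). The slide box is to the right, the jar and vial to the left. The red disc and the small black disc on the table are decoys. Next I measure.

Run:
```python
from h import *
st=env.state()
for n in("top","side"):
    z=np.load(n+"0.npz"); im=z["im"]; K,T=Twc(n,st); P=cloud(K,T,z["d"])
    hsv=cv2.cvtColor(im,cv2.COLOR_BGR2HSV)
    # base top by depth height
    m=((P[...,2]>.03)&(P[...,2]<.05)&(abs(P[...,0]-.55)<.2)&(abs(P[...,1]-.06)<.3)&(hsv[...,1]<50)&(hsv[...,2]>70)).astype(np.uint8)
    m=cv2.morphologyEx(m,cv2.MORPH_OPEN,np.ones((3,3)))
    cs,_=cv2.findContours(m,cv2.RETR_EXTERNAL,cv2.CHAIN_APPROX_NONE); c=max(cs,key=cv2.contourArea)[:,0]
    w=ray(K,T,c,.04)[:,:2]; print(n,"base",cv2.minAreaRect((w*1000).astype(np.float32)))
    inside=cv2.drawContours(np.zeros_like(m),[cv2.convexHull(c)],-1,1,-1)
    print("base z med",np.median(P[m>0][:,2]))
    bl=((hsv[...,2]<60)).astype(np.uint8)
    cs,_=cv2.findContours(bl,cv2.RETR_EXTERNAL,cv2.CHAIN_APPROX_NONE)
    for k in cs:
        a=cv2.contourArea(k); 
        if a<60 or a>3000: continue
        u,v=k[:,0].mean(0); 
        zz=P[int(v),int(u),2]; (cx,cy),r=cv2.minEnclosingCircle((ray(K,T,k[:,0],zz)[:,:2]*1000).astype(np.float32)); print("dark",(u,v),"z",zz,(cx,cy),2*r)
    # recess: coloured grey floor
    # jar, vial, objective, pin: heights
    for nm,lo,hi in(("tall",.054,.2),("low",.02,.036)):
        mm=((P[...,2]>lo)&(P[...,2]<hi)&(P[...,0]>.35)&(P[...,0]<.75)&(abs(P[...,1]-.05)<.35)).astype(np.uint8)
        k,l,s,cc=cv2.connectedComponentsWithStats(mm)
        for i in range(1,k):
            if s[i,4]>8: q=P[l==i]; print(nm,s[i,4],"pix",cc[i].round(1),"med",np.median(q,0).round(4),"min",q.min(0).round(3),"max",q.max(0).round(3))
z=np.load("top0.npz"); cv2.imwrite("pics/crop.png",cv2.resize(z["im"][140:240,130:380],(800,320),interpolation=cv2.INTER_CUBIC))
```

```text
top base ((583.9718627929688, 82.84247589111328), (221.3758544921875, 340.2207946777344), 2.4559500217437744)
base z med 0.04082668468024464
dark (np.float64(4.611111111111111), np.float64(379.27777777777777)) z 0.461215406349907 (209.885498046875, 463.60125732421875) 25.05575180053711
dark (np.float64(308.5633802816901), np.float64(376.3098591549296)) z 0.01747819313448984 (105.77229309082031, -55.347965240478516) 80.04511260986328
dark (np.float64(36.247191011235955), np.float64(373.7584269662921)) z 0.37053728544025755 (200.26080322265625, 459.26165771484375) 140.98849487304688
dark (np.float64(271.45652173913044), np.float64(261.95652173913044)) z 0.008389651757539474 (392.926513671875, 31.737886428833008) 43.69884490966797
dark (np.float64(277.7014925373134), np.float64(188.40298507462686)) z 0.05255875146194988 (582.981689453125, 12.450434684753418) 64.240966796875
tall 31 pix [161.5 173.9] med [0.6234 0.3163 0.0658] min [0.618 0.309 0.057] max [0.632 0.323 0.072]
tall 636 pix [151.4 206.5] med [0.5333 0.3317 0.1048] min [0.504 0.304 0.054] max [0.569 0.367 0.112]
tall 189 pix 
[... 4171 characters left out ...]
.6] med [0.5061 0.2123 0.0627] min [0.488 0.196 0.054] max [0.527 0.237 0.069]
tall 136 pix [203.2 178.3] med [0.4953 0.1557 0.071 ] min [0.487 0.148 0.054] max [0.511 0.173 0.087]
low 51 pix [204.2 132.6] med [0.6186 0.306  0.0281] min [0.61  0.302 0.02 ] max [0.636 0.32  0.036]
low 130 pix [172.7 148.9] med [0.5204 0.3113 0.0274] min [0.502 0.302 0.02 ] max [0.566 0.353 0.036]
low 548 pix [245.6 179.3] med [0.5856 0.1152 0.0327] min [0.552 0.08  0.029] max [0.621 0.151 0.036]
low 729 pix [250.9 224.9] med [ 0.4782 -0.0039  0.0275] min [ 0.454 -0.091  0.02 ] max [0.701 0.248 0.036]
low 4607 pix [348.8 256.8] med [ 0.5969 -0.1759  0.0284] min [ 0.497 -0.233  0.02 ] max [ 0.716 -0.115  0.036]
```

View pics/crop.png

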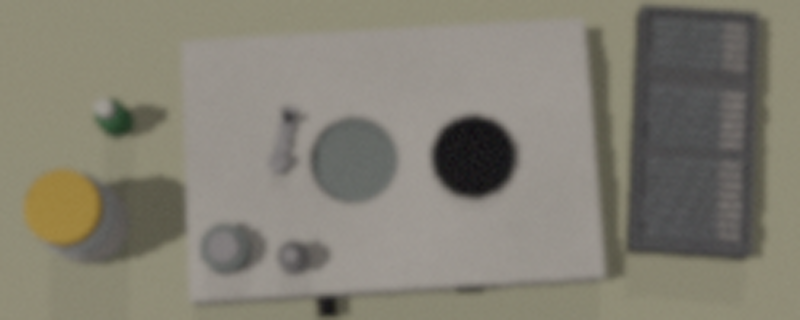

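Both views agree, with base yaw about 2.46° and centre about (0.584, 0.082). The plate is at base (-4, -70) mm and the recess is where the text says. The clip pin tip is 37.7 mm from the pivot (38 nominal), at a clip angle of about 0.27 rad. My plan is to half-open the jaws across the push and push with both fingertips, so the disc centres itself between them.

```bash
cat >> h.py <<'E'
C=np.array([.5838,.0823]); YAW=np.radians(2.46)
A=np.array([[np.cos(YAW),-np.sin(YAW)],[np.sin(YAW),np.cos(YAW)]])
def b2w(x,y): return C+A@np.array([x,y])
def w2b(p): return A.T@(np.asarray(p)[:2]-C)
def go(x,y,z):
    "shift (cm, tool axes) and twist to put TCP at base x,y (m), height z, tool y along base x"
    st=env.state(); w,a,b,c=st["orientation"]; M=R.from_quat([a,b,c,w]).as_matrix()
    d=np.r_[b2w(x,y),z]-st["position"]; y0=M[:,1]; tw=np.degrees(np.arctan2(y0[1],y0[0])-YAW)
    print("t",st["time_s"],"base",w2b(st["position"]).round(4),st["position"][2].round(4),"shift",(M.T@d*100).round(2),"twist",tw.round(2),"F",st["wrist_force"].round(2),"open",round(st["opening"],4))
E
python3 -c "
from h import *
go(-.004,-.120,.15)"
```

```text
t 0.15 base [-0.3875  0.4282] 0.2092 shift [-56.3  -36.12   5.94] twist 67.67 F [0.14 0.16 0.67] open 0.0853
```

>>> play_rows(travel=[[-56.3, -36.1, 0], [-56.3, -36.1, 0], [-56.3, -36.1, 0], [-56.3, -36.1, 0], [-56.3, -36.1, 0], [-56.3, -36.1, 0], [-56.3, -36.1, 0], [-56.3, -36.1, 0], [-56.3, -36.1, 0], [-56.3, -36.1, 0], [-56.3, -36.1, 0], [-56.3, -36.1, 0], [-56.3, -36.1, 0], [-56.3, -36.1, 0], [-56.3, -36.1, 3], [-56.3, -36.1, 6], [-56.3, -36.1, 6], [-56.3, -36.1, 6], [-56.3, -36.1, 6]], twist=[8, 16, 24, 32, 40, 48, 56, 64, 67.7, 67.7, 67.7, 67.7, 67.7, 67.7, 67.7, 67.7, 67.7, 67.7, 67.7], grip=[0, 0, 0, 0, 0, 0, 0, 0, 0, 0, 0, 0, 0, 0, 0, 0, 0, 0, 0])

```text
time_s: 2.05
position: [0.5859, -0.0375, 0.1511]
orientation: [0.001, 0.692, 0.722, 0.0]
wrist_force: [0.0, -1.4, -0.3]
opening: 0.0431
```

Run:
```python
from h import *
go(-.004,-.120,.06)
st=env.state(); im,d=env.get_image("wrist"); np.savez("w1.npz",im=im,d=d); K,T=Twc("wrist",st)
hsv=cv2.cvtColor(im,cv2.COLOR_BGR2HSV); P=cloud(K,T,d)
print(T[:3,3])
# plate from depth height
dx=np.linalg.norm(P[...,:2]-b2w(-.004,-.07),axis=2)
m=((hsv[...,2]<60)&(dx<.06)&(P[...,2]<.06)).astype(np.uint8)
cs,_=cv2.findContours(m,cv2.RETR_EXTERNAL,cv2.CHAIN_APPROX_NONE); k=max(cs,key=cv2.contourArea)[:,0]
zt=np.median(P[m>0][:,2]); print("plate top z",zt)
c,r=cv2.minEnclosingCircle(((ray(K,T,k,.048)[:,:2])*1000).astype(np.float32)); print("plate",w2b(np.array(c)/1000),r*2)
e=cv2.fitEllipse(((ray(K,T,k,.048)[:,:2]-C)*1e3).astype(np.float32)); print(e)
dr=np.linalg.norm(P[...,:2]-b2w(0,.03),axis=2)
m=((dr<.05)&(P[...,2]<.036)&(P[...,2]>.02)); q=P[m]; print("recess",m.sum(),w2b((q.min(0)+q.max(0))/2),np.median(q[:,2]),q.max(0)-q.min(0))
m=(abs(P[...,2]-.04)<.004)&(dr<.1); print("top z",np.median(P[m][:,2]))
m=(P[...,2]>.055)&(np.linalg.norm(P[...,:2]-b2w(.037,.083),axis=2)<.03); q=P[m]; print("pin",m.sum(), [w2b(q.mean(0)), q.max(0)] if m.any() else 0)
cv2.imwrite("pics/w1.png",im)
```

```text
t 2.05 base [-0.003  -0.1197] 0.1511 shift [-0.01 -0.11  9.11] twist -0.01 F [ 0.01 -1.4  -0.26] open 0.0431
[0.58196486 0.04237362 0.31503027]
plate top z 0.04765631419386426
plate [-0.00360096 -0.06760143] 68.31219482421875
((-0.6461374759674072, -67.68445587158203), (66.96542358398438, 67.40486907958984), 8.78995418548584)
recess 2458 [0.0003928  0.00854063] 0.032304129289182776 [0.06795072 0.02536856 0.00651658]
top z 0.03968698173533808
pin 0 0
```

View pics/w1.png

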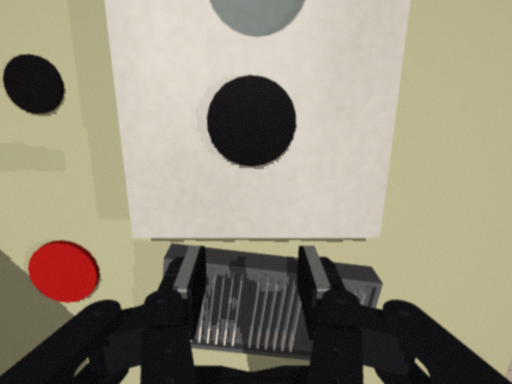

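The wrist view shows the plate at (252,120), with the recess rim at the top centre. The fingers straddle the line of push, and the base edge and slide box are below. The plate refines to base (-3.6, -67.6). I'll lower behind it now.

>>> play_rows(travel=[[0, 0, 4], [0, 0, 7.5], [0, 0, 9.2], [0, 0, 9.8], [0, 0, 9.8], [0, 0, 9.8]], twist=[0, 0, 0, 0, 0, 0], grip=[0, 0, 0, 0, 0, 0])

```text
time_s: 2.7
position: [0.5875, -0.0378, 0.0548]
orientation: [0.002, 0.692, 0.722, 0.001]
wrist_force: [0.6, -0.7, 0.2]
opening: 0.0426
```

>>> play_rows(travel=[[0, 0, 0.2], [0, 0, 0.2], [0, 0, 0.2]], twist=[0, 0, 0], grip=[0, 0, 0])

```text
time_s: 3.0
position: [0.5879, -0.0378, 0.0534]
orientation: [0.003, 0.692, 0.722, 0.001]
wrist_force: [0.1, 0.3, -0.1]
opening: 0.0431
```

>>> play_rows(travel=[[0, 0, 0.2], [0, 0, 0.2], [0, 0, 0.2]], twist=[0, 0, 0], grip=[0, 0, 0])

```text
time_s: 3.3
position: [0.5878, -0.0378, 0.0513]
orientation: [0.003, 0.692, 0.722, 0.001]
wrist_force: [0.1, -0.1, -0.2]
opening: 0.0426
```

>>> play_rows(travel=[[0, 0, 0.2], [0, 0, 0.2]], twist=[0, 0], grip=[0, 0])

```text
time_s: 3.5
position: [0.5876, -0.0378, 0.049]
orientation: [0.002, 0.692, 0.722, 0.001]
wrist_force: [-0.3, -0.6, 0.2]
opening: 0.0425
```

>>> play_rows(travel=[[0, 0, 0.2], [0, 0, 0.2]], twist=[0, 0], grip=[0, 0])

```text
time_s: 3.7
position: [0.5874, -0.0378, 0.0466]
orientation: [0.002, 0.692, 0.722, 0.001]
wrist_force: [0.2, -0.7, -0.2]
opening: 0.0427
```

>>> play_rows(travel=[[0, 0, 0.2], [0, 0, 0.2]], twist=[0, 0], grip=[0, 0])

```text
time_s: 3.9
position: [0.5872, -0.0377, 0.0443]
orientation: [0.002, 0.692, 0.722, 0.001]
wrist_force: [-1.1, 0.0, 0.2]
opening: 0.0429
```

>>> play_rows(travel=[[0, 0, 0.1], [0, 0, 0.1]], twist=[0, 0], grip=[0, 0])

```text
time_s: 4.1
position: [0.5871, -0.0377, 0.0432]
orientation: [0.002, 0.692, 0.722, 0.001]
wrist_force: [-0.5, -0.8, -0.4]
opening: 0.0427
```

>>> play_rows(travel=[[0, 0, 0.1], [0, 0, 0.1]], twist=[0, 0], grip=[0, 0])

```text
time_s: 4.3
position: [0.587, -0.0377, 0.042]
orientation: [0.002, 0.692, 0.722, 0.001]
wrist_force: [-0.9, -0.9, -0.1]
opening: 0.0428
```

Run:
```python
from h import *
go(-.002,-.120,.045)
im,d=env.get_image("side"); cv2.imwrite("pics/s1.png",cv2.resize(im[140:280,170:350],(720,560),interpolation=cv2.INTER_CUBIC))
```

```text
t 4.3 base [-0.002 -0.12 ] 0.042 shift [ 0.   0.  -0.3] twist -0.0 F [-0.86 -0.86 -0.08] open 0.0428
```

View pics/s1.png

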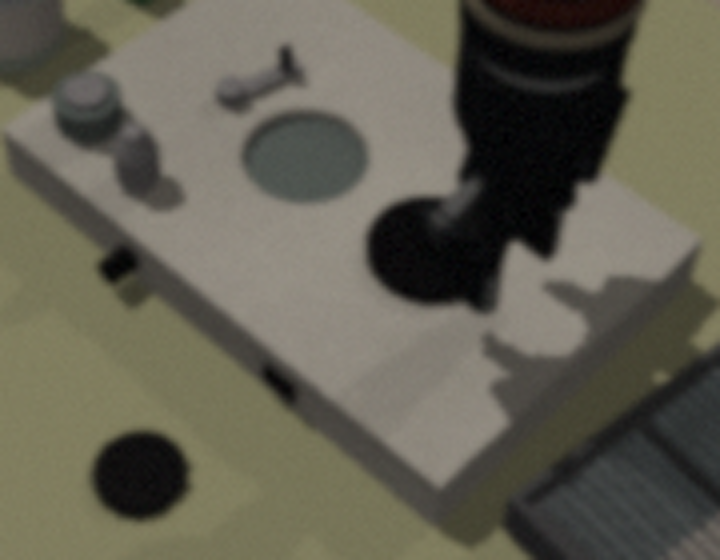

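The side view shows the fingers down behind the plate with the recess clear ahead. There's no contact force at TCP z = 42 mm, so the tips are at or just above the top. I'll start pushing 1 mm higher.

>>> play_rows(travel=[[0, 0, -0.1], [0.5, 0, -0.1], [1.0, 0, -0.1], [1.6, 0, -0.1], [2.2, 0, -0.1], [2.8, 0, -0.1], [3.4, 0.05, -0.1], [4.0, 0.05, -0.1], [4.6, 0.1, -0.1], [5.2, 0.1, -0.1], [5.8, 0.1, -0.1], [6.4, 0.15, -0.1], [7.0, 0.15, -0.1], [7.6, 0.2, -0.1], [8.2, 0.2, -0.1], [8.6, 0.2, -0.1], [9.0, 0.2, -0.1], [9.2, 0.2, -0.1], [9.2, 0.2, -0.1]], twist=[0, 0, 0, 0, 0, 0, 0, 0, 0, 0, 0, 0, 0, 0, 0, 0, 0, 0, 0], grip=[0, 0, 0, 0, 0, 0, 0, 0, 0, 0, 0, 0, 0, 0, 0, 0, 0, 0, 0])

```text
time_s: 6.25
position: [0.585, 0.0545, 0.0429]
orientation: [0.002, 0.692, 0.722, 0.001]
wrist_force: [-0.1, 0.1, 0.3]
opening: 0.0423
```

```bash
cat >> h.py <<'E'
def plate(name="wrist",zt=.048):
    st=env.state(); im,d=env.get_image(name); K,T=Twc(name,st); P=cloud(K,T,d); hsv=cv2.cvtColor(im,cv2.COLOR_BGR2HSV)
    m=((hsv[...,2]<60)&(np.linalg.norm(P[...,:2]-b2w(0,.01),axis=2)<.075)&(P[...,2]<.055)&(P[...,2]>.03)).astype(np.uint8)
    cs,_=cv2.findContours(m,cv2.RETR_EXTERNAL,cv2.CHAIN_APPROX_NONE); k=max(cs,key=cv2.contourArea)[:,0]
    w=ray(K,T,k,zt)[:,:2]; B=(w-C)@A*1000; c,r=cv2.minEnclosingCircle(B.astype(np.float32)); q=P[m>0]; b=(q[:,:2]-C)@A*1000
    G=np.c_[b-[0,30],np.ones(len(b))]; co=np.linalg.lstsq(G,q[:,2]*1000,rcond=None)[0]
    print(name,"plate base mm",np.round(c,1),"d",round(2*r,1),"y range",B[:,1].min().round(1),B[:,1].max().round(1),"x",B[:,0].min().round(1),B[:,0].max().round(1),"plane z@recess",co[2].round(1),"tilt mrad",(co[:2]*1000).round(0))
    return im
E
python3 - <<'E'
from h import *
go(0,-.009,.043); im=plate(); plate("top"); cv2.imwrite("pics/w2.png",im)
E
```

```text
t 6.25 base [ 0.     -0.0278] 0.0429 shift [ 1.88 -0.   -0.01] twist 0.01 F [-0.12  0.14  0.26] open 0.0423
wrist plate base mm [ -0.3 -51. ] d 56.0 y range -65.1 -29.6 x -26.9 26.2 plane z@recess 40.2 tilt mrad [ -9. -91.]Traceback (most recent call last):
  File "<stdin>", line 2, in <module>
  File "h.py", line 30, in plate
    cs,_=cv2.findContours(m,cv2.RETR_EXTERNAL,cv2.CHAIN_APPROX_NONE); k=max(cs,key=cv2.contourArea)[:,0]
                                                                        ~~~^^^^^^^^^^^^^^^^^^^^^^^^
ValueError: max() iterable argument is empty
```

Run:
```python
from h import *
a,_=env.get_image("wrist"); b,_=env.get_image("side"); cv2.imwrite("pics/w2.png",np.hstack([cv2.resize(a,(400,300)),cv2.resize(b[140:260,190:350],(400,300))]))
```

```text
(no output)
```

View pics/w2.png

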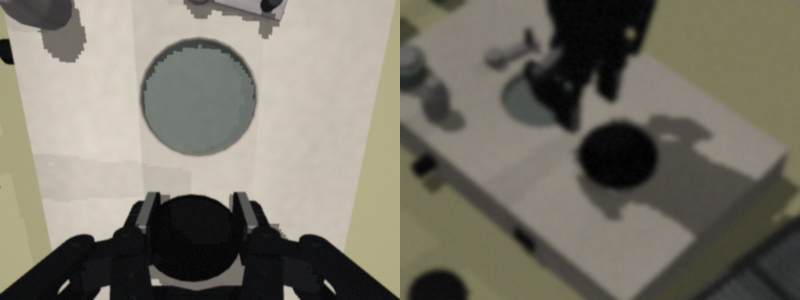

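The fingertips passed above the plate, because half-open they stand further back than I assumed. The plate still lies behind them, apparently where it was. I'll lift, go back, and lower until there's real contact.

>>> play_rows(travel=[[0, 0, -3], [0, 0, -5], [-5, 0, -5], [-9.7, 0, -5], [-9.7, 0, -5], [-9.7, 0, -5], [-9.7, 0, -5]], twist=[0, 0, 0, 0, 0, 0, 0], grip=[0, 0, 0, 0, 0, 0, 0])

```text
time_s: 7.15
position: [0.5888, -0.0422, 0.093]
orientation: [0.002, 0.692, 0.722, 0.001]
wrist_force: [-0.3, -0.4, -0.0]
opening: 0.0428
```

```bash
sed -i 's/b2w(0,.01),axis=2)<.075/b2w(*at),axis=2)<.055/; s/def plate(name="wrist",zt=.048)/def plate(name="wrist",zt=.048,at=(0,.03))/' h.py
python3 - <<'E'
from h import *
go(-.003,-.122,.043); plate("wrist",.048,(-.003,-.067)); go(-.003,-.122,.043)
E
```

```text
t 7.15 base [-0.0003 -0.1246] 0.093 shift [ 0.26 -0.28  5.  ] twist -0.01 F [-0.3  -0.35 -0.02] open 0.0428
wrist plate base mm [ -3.5 -67.6] d 68.5 y range -101.9 -33.9 x -37.3 30.3 plane z@recess 47.9 tilt mrad [1. 2.]
t 7.2 base [-0.0003 -0.1242] 0.093 shift [ 0.23 -0.28  5.  ] twist 0.03 F [-0.31 -0.46  0.13] open 0.0427
```

Plate unmoved at (-3.5, -67.6). I'll lower in steps and watch the force.

>>> play_rows(travel=[[0, -0.2, 3], [0, -0.2, 5], [0, -0.2, 5.2], [0, -0.2, 5.2], [0, -0.2, 5.2]], twist=[0, 0, 0, 0, 0], grip=[0, 0, 0, 0, 0])

```text
time_s: 7.7
position: [0.5878, -0.0416, 0.0421]
orientation: [0.002, 0.691, 0.723, 0.001]
wrist_force: [-0.3, -0.5, -0.0]
opening: 0.0427
```

>>> play_rows(travel=[[0, 0, 0.1], [0, 0, 0.2]], twist=[0, 0], grip=[0, 0])

```text
time_s: 7.9
position: [0.5887, -0.0417, 0.0411]
orientation: [0.003, 0.691, 0.723, 0.001]
wrist_force: [-0.1, -0.1, -0.2]
opening: 0.0427
```

>>> play_rows(travel=[[0, 0, 0.1], [0, 0, 0.2]], twist=[0, 0], grip=[0, 0])

```text
time_s: 8.1
position: [0.589, -0.0417, 0.0394]
orientation: [0.003, 0.691, 0.723, 0.002]
wrist_force: [0.2, 0.2, 0.4]
opening: 0.0429
```

>>> play_rows(travel=[[0, 0, 0.1], [0, 0, 0.2]], twist=[0, 0], grip=[0, 0])

```text
time_s: 8.3
position: [0.589, -0.0418, 0.0373]
orientation: [0.003, 0.691, 0.723, 0.002]
wrist_force: [-0.6, -1.3, 0.5]
opening: 0.0427
```

>>> play_rows(travel=[[0, 0, 0.1], [0, 0, 0.2]], twist=[0, 0], grip=[0, 0])

```text
time_s: 8.5
position: [0.5889, -0.0418, 0.0351]
orientation: [0.003, 0.691, 0.723, 0.002]
wrist_force: [-0.4, 0.2, 0.7]
opening: 0.0421
```

Run:
```python
from h import *
st=env.state(); im,d=env.get_image("wrist"); K,T=Twc("wrist",st); P=cloud(K,T,d); go(-.002,-.12,.04)
p=(P-st["position"])@R.from_quat(np.roll(st["orientation"],-1)).as_matrix()
m=(np.hypot(p[...,0],0)<.03)&(abs(p[...,1])<.06)&(P[...,2]>.0445)&(d>0)
for s in(-1,1):
    q=p[m&(p[...,1]*s>0)]; print(s,len(q),"x",np.percentile(q[:,0],[1,99]).round(4),"y",np.percentile(q[:,1],[1,99]).round(4),"z",np.percentile(q[:,2],[1,50,98]).round(4))
cv2.imwrite("pics/w3.png",im[180:])
```

```text
t 8.55 base [-0.0003 -0.1242] 0.035 shift [ 0.42 -0.17 -0.5 ] twist 0.08 F [-0.51 -0.22  0.43] open 0.0427
-1 15988 x [-0.0084  0.0285] y [-0.0585 -0.0019] z [-0.1054 -0.0809 -0.0127]
1 15825 x [-0.0085  0.0279] y [0.0018 0.0584] z [-0.1054 -0.0812 -0.013 ]
```

View pics/w3.png

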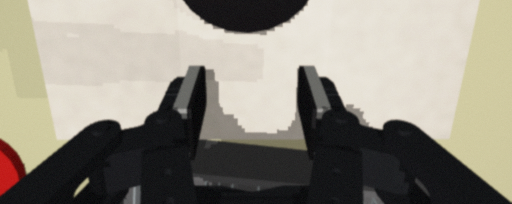

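The fingers hang just above the base top behind the plate (rim at about (250,30)), still without contact. I'll keep lowering.

>>> play_rows(travel=[[0, 0, 0.1], [0, 0, 0.2]], twist=[0, 0], grip=[0, 0])

```text
time_s: 8.75
position: [0.5889, -0.0418, 0.0329]
orientation: [0.003, 0.691, 0.723, 0.002]
wrist_force: [-0.3, 0.2, 0.2]
opening: 0.0427
```

>>> play_rows(travel=[[0, 0, 0.1], [0, 0, 0.2]], twist=[0, 0], grip=[0, 0])

```text
time_s: 8.95
position: [0.5889, -0.0418, 0.0308]
orientation: [0.003, 0.691, 0.723, 0.002]
wrist_force: [0.2, 0.8, 0.1]
opening: 0.043
```

>>> play_rows(travel=[[0, 0, 0.1], [0, 0, 0.2]], twist=[0, 0], grip=[0, 0])

```text
time_s: 9.15
position: [0.5889, -0.0418, 0.0287]
orientation: [0.003, 0.691, 0.723, 0.002]
wrist_force: [0.8, 0.3, -0.4]
opening: 0.0425
```

Run:
```python
from h import *
st=env.state(); im,d=env.get_image("wrist"); K,T=Twc("wrist",st); P=cloud(K,T,d)
p=(P-st["position"])@R.from_quat(np.roll(st["orientation"],-1)).as_matrix()
for v in range(236,300,6):
    print(v,[(u,*(p[v,u]*1000).round(0).astype(int),round(P[v,u,2]*1000)) for u in(184,190,196,202,206)])
```

```text
236 [(184, np.int64(9), np.int64(-34), np.int64(-11), 39), (190, np.int64(9), np.int64(-31), np.int64(-11), 39), (196, np.int64(9), np.int64(-28), np.int64(-11), 39), (202, np.int64(9), np.int64(-25), np.int64(-11), 40), (206, np.int64(9), np.int64(-23), np.int64(-11), 39)]
242 [(184, np.int64(6), np.int64(-34), np.int64(-11), 40), (190, np.int64(6), np.int64(-31), np.int64(-11), 40), (196, np.int64(6), np.int64(-28), np.int64(-11), 40), (202, np.int64(7), np.int64(-25), np.int64(-13), 42), (206, np.int64(6), np.int64(-23), np.int64(-12), 40)]
248 [(184, np.int64(2), np.int64(-34), np.int64(-10), 39), (190, np.int64(12), np.int64(-27), np.int64(-31), 59), (196, np.int64(12), np.int64(-25), np.int64(-30), 59), (202, np.int64(12), np.int64(-22), np.int64(-30), 59), (206, np.int64(2), np.int64(-23), np.int64(-11), 39)]
254 [(184, np.int64(-1), np.int64(-34), np.int64(-12), 40), (190, np.int64(12), np.int64(-26), np.int64(-36), 65), (196, np.int64(12), np.int64(-24), np.int64(-35), 64), (202, np.int64(10), np.int64(-22), np.int64(-32), 61), (206, np.int64(0), np.int64(-23), np.int64(-12)
[... 1258 characters left out ...]
.int64(-22), np.int64(-51), 79), (202, np.int64(-2), np.int64(-22), np.int64(-37), 65), (206, np.int64(-9), np.int64(-22), np.int64(-26), 55)]
290 [(184, np.int64(11), np.int64(-24), np.int64(-61), 89), (190, np.int64(11), np.int64(-22), np.int64(-61), 90), (196, np.int64(5), np.int64(-22), np.int64(-52), 80), (202, np.int64(-5), np.int64(-22), np.int64(-37), 65), (206, np.int64(-21), np.int64(-24), np.int64(-12), 40)]
296 [(184, np.int64(8), np.int64(-24), np.int64(-60), 89), (190, np.int64(9), np.int64(-22), np.int64(-61), 90), (196, np.int64(3), np.int64(-22), np.int64(-52), 81), (202, np.int64(-7), np.int64(-22), np.int64(-37), 66), (206, np.int64(-26), np.int64(-24), np.int64(-11), 40)]
```

Depth puts the real fingertips about 25 mm behind the reported TCP at this opening, so at about 53 mm height. That disagrees with the text's 8 mm ahead, so I'll trust touch.

>>> play_rows(travel=[[0, 0, 0.2], [0, 0, 0.4], [0, 0, 0.5], [0, 0, 0.5]], twist=[0, 0, 0, 0], grip=[0, 0, 0, 0])

```text
time_s: 9.6
position: [0.5886, -0.0417, 0.0233]
orientation: [0.003, 0.691, 0.723, 0.001]
wrist_force: [0.4, -0.1, -1.0]
opening: 0.0424
```

>>> play_rows(travel=[[0, 0, 0.1], [0, 0, 0.2]], twist=[0, 0], grip=[0, 0])

```text
time_s: 9.8
position: [0.5887, -0.0417, 0.0213]
orientation: [0.003, 0.691, 0.723, 0.001]
wrist_force: [0.2, -0.4, 0.7]
opening: 0.043
```

Run:
```python
from h import *
st=env.state(); im,d=env.get_image("wrist"); K,T=Twc("wrist",st); P=cloud(K,T,d)
p=(P-st["position"])@R.from_quat(np.roll(st["orientation"],-1)).as_matrix()
for s in(-1,1):
  m=(p[...,1]*s>.018)&(p[...,1]*s<.032)&(abs(p[...,0])<.016)&(P[...,2]>.0415); v,u=np.nonzero(m)
  q=p[m]; i=np.argsort(-q[:,2])[:400:40]; print((q[i]*1000).round(0).astype(int).tolist(),"tip z",P[m][:,2].min(), list(zip(u[i],v[i]))[:3])
go(-.003,-.12,.0)
```

```text
[[11, -20, -21], [1, -22, -26], [-7, -22, -28], [-4, -22, -30], [12, -27, -31], [2, -22, -32], [11, -25, -33], [12, -27, -34], [12, -22, -35], [12, -24, -36]] tip z 0.04210257060457473 [(np.int64(209), np.int64(241)), (np.int64(205), np.int64(266)), (np.int64(205), np.int64(284))]
[[10, 28, -20], [10, 21, -26], [12, 25, -28], [7, 21, -29], [-2, 21, -30], [5, 21, -32], [8, 30, -33], [12, 24, -34], [12, 24, -35], [12, 26, -36]] tip z 0.04184429303366591 [(np.int64(312), np.int64(242)), (np.int64(299), np.int64(248)), (np.int64(308), np.int64(246))]
t 9.85 base [-0.0006 -0.1241] 0.0211 shift [ 0.42 -0.25  2.11] twist 0.08 F [-0.27 -0.76 -0.23] open 0.0424
```

>>> play_rows(travel=[[0, 0, 0.1], [0, 0, 0.2], [0, 0, 0.3]], twist=[0, 0, 0], grip=[0, 0, 0])

```text
time_s: 10.15
position: [0.5886, -0.0417, 0.018]
orientation: [0.003, 0.691, 0.723, 0.001]
wrist_force: [-0.4, -1.3, -0.4]
opening: 0.0429
```

>>> play_rows(travel=[[0, 0, 0.1], [0, 0, 0.1]], twist=[0, 0], grip=[0, 0])

```text
time_s: 10.35
position: [0.5885, -0.0417, 0.0168]
orientation: [0.003, 0.691, 0.723, 0.001]
wrist_force: [-0.1, -0.2, 0.3]
opening: 0.0426
```

>>> play_rows(travel=[[0, 0, 0.1], [0, 0, 0.1]], twist=[0, 0], grip=[0, 0])

```text
time_s: 10.55
position: [0.5886, -0.0417, 0.0166]
orientation: [0.003, 0.691, 0.723, 0.001]
wrist_force: [-2.1, 0.6, 9.2]
opening: 0.0426
```

>>> play_rows(travel=[[0, 0, 0.1], [0, 0, 0.1]], twist=[0, 0], grip=[0, 0])

```text
time_s: 10.75
position: [0.5886, -0.0417, 0.0166]
orientation: [0.003, 0.691, 0.723, 0.001]
wrist_force: [-3.4, 0.7, 11.9]
opening: 0.0433
```

Contact at TCP z = 16.6 mm (12 N), so the tips are 23 mm behind the TCP at this opening. I'll raise 3.5 mm and push to just short of the recess.

>>> play_rows(travel=[[0, 0, -0.35], [0, 0, -0.35], [0.5, 0, -0.35], [1.0, 0, -0.35], [1.6, 0, -0.35], [2.2, 0, -0.35], [2.8, 0, -0.35], [3.4, 0.05, -0.35], [4.0, 0.05, -0.35], [4.6, 0.05, -0.35], [5.2, 0.05, -0.35], [5.8, 0.05, -0.35], [6.4, 0.05, -0.35], [7.0, 0.05, -0.35], [7.6, 0.05, -0.35], [8.2, 0.05, -0.35], [8.8, 0.05, -0.35], [9.3, 0.05, -0.35], [9.7, 0.05, -0.35], [9.7, 0.05, -0.35]], twist=[0, 0, 0, 0, 0, 0, 0, 0, 0, 0, 0, 0, 0, 0, 0, 0, 0, 0, 0, 0], grip=[0, 0, 0, 0, 0, 0, 0, 0, 0, 0, 0, 0, 0, 0, 0, 0, 0, 0, 0, 0])

```text
time_s: 12.75
position: [0.5847, 0.0558, 0.0198]
orientation: [0.003, 0.691, 0.723, 0.001]
wrist_force: [-0.4, 0.1, -1.2]
opening: 0.0424
```

Run:
```python
from h import *
go(0,-.0097,.020); plate("wrist",.048,(0,.013)); plate("top",.048,(0,.013))
```

```text
t 12.75 base [-0.0002 -0.0266] 0.0198 shift [ 1.69  0.02 -0.02] twist 0.11 F [-0.39  0.07 -1.22] open 0.0424
wrist plate base mm [-0.1  1.9] d 91.2 y range -38.1 47.4 x -34.7 33.1 plane z@recess 47.6 tilt mrad [-1. -9.]Traceback (most recent call last):
  File "<stdin>", line 2, in <module>
  File "h.py", line 30, in plate
    cs,_=cv2.findContours(m,cv2.RETR_EXTERNAL,cv2.CHAIN_APPROX_NONE); k=max(cs,key=cv2.contourArea)[:,0]
                                                                        ~~~^^^^^^^^^^^^^^^^^^^^^^^^
ValueError: max() iterable argument is empty
```

The plate leads at y = 47.4, so its centre is about 13, x about -0.8. That matches the plan, so I push on slowly.

>>> play_rows(travel=[[0.2, 0, 0], [0.4, 0, 0], [0.6, 0, 0], [0.8, 0, 0], [1.0, 0, 0], [1.2, 0, 0], [1.4, 0, 0], [1.55, 0, 0], [1.7, 0, 0], [1.7, 0, 0], [1.7, 0, 0]], twist=[0, 0, 0, 0, 0, 0, 0, 0, 0, 0, 0], grip=[0, 0, 0, 0, 0, 0, 0, 0, 0, 0, 0])

```text
time_s: 13.95
position: [0.584, 0.0723, 0.0198]
orientation: [0.003, 0.691, 0.723, 0.001]
wrist_force: [0.3, 1.1, 0.2]
opening: 0.0427
```

Run:
```python
from h import *
go(0,-.0097,.020); im=plate("wrist",.048,(0,.03)); b,_=env.get_image("side"); cv2.imwrite("pics/w4.png",np.hstack([cv2.resize(im,(400,300)),cv2.resize(b[140:260,190:350],(400,300))]))
```

```text
t 13.95 base [-0.0002 -0.01  ] 0.0198 shift [ 0.03  0.02 -0.02] twist 0.09 F [0.3  1.06 0.16] open 0.0427
wrist plate base mm [-6.4 20. ] d 89.5 y range -21.4 63.6 x -34.1 32.2 plane z@recess 43.9 tilt mrad [ -64. -118.]
```

View pics/w4.png

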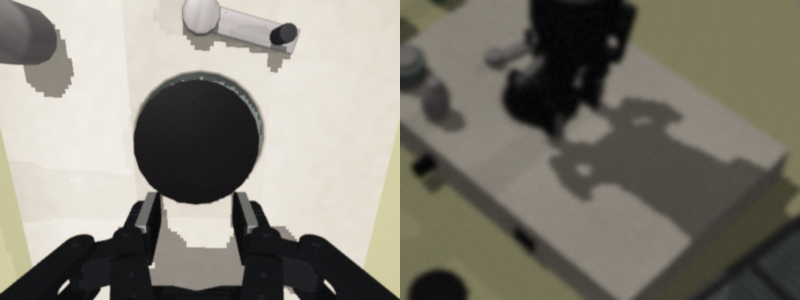

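The plate (left view, centred (198,140)) has dipped into the recess at its leading +x side, and its trailing -x rim still hangs on the edge. I'll push on a little with a slight +x correction.

>>> play_rows(travel=[[0.1, 0.05, 0], [0.2, 0.1, 0], [0.25, 0.12, 0], [0.25, 0.12, 0]], twist=[0, 0, 0, 0], grip=[0, 0, 0, 0])

```text
time_s: 14.45
position: [0.5852, 0.0748, 0.0198]
orientation: [0.003, 0.691, 0.723, 0.001]
wrist_force: [0.3, -0.6, 0.0]
opening: 0.0428
```

```bash
cat >> h.py <<'E'
def tilt():
    st=env.state(); im,d=env.get_image("wrist"); K,T=Twc("wrist",st); P=cloud(K,T,d); v=cv2.cvtColor(im,cv2.COLOR_BGR2HSV)[...,2]
    b=(P[...,:2]-C)@A*1000; m=(np.hypot(b[...,0],b[...,1]-32)<28)&(v<60)&(P[...,2]<.055)&(P[...,2]>.03)
    co=np.linalg.lstsq(np.c_[b[m]-[0,30],np.ones(m.sum())],P[m][:,2]*1000,rcond=None)[0]
    print("n",m.sum(),"tilt mrad",(co[:2]*1000).round(0),"z mid",co[2].round(1)); return im
E
python3 - <<'E'
from h import *
go(0,-.0097,.020); tilt()
E
```

```text
t 14.45 base [ 0.0011 -0.0075] 0.0198 shift [-0.22 -0.11 -0.02] twist 0.09 F [ 0.25 -0.62  0.01] open 0.0428
n 12252 tilt mrad [-1.  0.] z mid 39.7
```

The plate is flush: tilt about 0 and top at z = 39.7 mm. I'll back off, lift, shut the jaws and go over beside the clip pin.

>>> play_rows(travel=[[-1, 0, 0], [-2, 0, 0], [-2.5, 0, -2], [-2.5, 0, -6], [-2.5, 0, -9], [0, 1, -9], [4, 3, -9], [8, 4.4, -9], [12, 4.4, -9], [12.5, 4.4, -9], [12.5, 4.4, -9], [12.5, 4.4, -9], [12.5, 4.4, -9]], twist=[0, 0, 0, 0, 0, 0, 0, 0, 0, 0, 0, 0, 0], grip=[0, 0, 0, 0, 0, 1, 1, 1, 1, 1, 1, 1, 1])

```text
time_s: 15.8
position: [0.6231, 0.2002, 0.1099]
orientation: [0.003, 0.692, 0.722, 0.001]
wrist_force: [-0.4, 0.3, 0.1]
opening: -0.0
```

Run:
```python
from h import *
go(.045,.118,.03)
st=env.state(); im,d=env.get_image("wrist"); K,T=Twc("wrist",st); P=cloud(K,T,d)
p=(P-st["position"])@R.from_quat(np.roll(st["orientation"],-1)).as_matrix()
m=(abs(p[...,1])<.012)&(abs(p[...,0])<.03)&(P[...,2]>.07); q=p[m]*1000; print("tip", [np.percentile(q[:,i],[1,50,99]).round(0) for i in range(3)])
h=[(a,b) for a,b in zip(*np.histogram(q[:,2],12))]; print(h)
# clip pin from side and top depth
for n in("side","top"):
    im2,d2=env.get_image(n); K,T=Twc(n,st); P=cloud(K,T,d2); b=(P[...,:2]-C)@A
    m=(np.hypot(b[...,0]-.036,b[...,1]-.082)<.015)&(P[...,2]>.053)&(P[...,2]<.064); print(n,m.sum(), (b[m].mean(0)*1000).round(1) if m.any() else 0, P[m][:,2].max() if m.any() else 0)
    if n=="side": s=im2
cv2.imwrite("pics/w5.png",np.hstack([cv2.resize(im,(400,300)),cv2.resize(s[100:260,150:363],(400,300))]))
```

```text
t 15.8 base [0.0444 0.1161] 0.1099 shift [0.22 0.01 7.99] twist -0.01 F [-0.36  0.26  0.14] open -0.0
tip [array([-7., 13., 19.]), array([-12.,   0.,  12.]), array([-106.,  -77.,  -28.])]
[(np.int64(1349), np.float64(-107.33229564415693)), (np.int64(1939), np.float64(-100.48259065859803)), (np.int64(1254), np.float64(-93.63288567303914)), (np.int64(352), np.float64(-86.78318068748024)), (np.int64(1031), np.float64(-79.93347570192135)), (np.int64(1414), np.float64(-73.08377071636245)), (np.int64(595), np.float64(-66.23406573080356)), (np.int64(756), np.float64(-59.38436074524466)), (np.int64(566), np.float64(-52.53465575968577)), (np.int64(501), np.float64(-45.684950774126875)), (np.int64(422), np.float64(-38.835245788567974)), (np.int64(309), np.float64(-31.985540803009087))]
side 17 [36.7 83. ] 0.06297176021686823
top 0 0 0
```

View pics/w5.png

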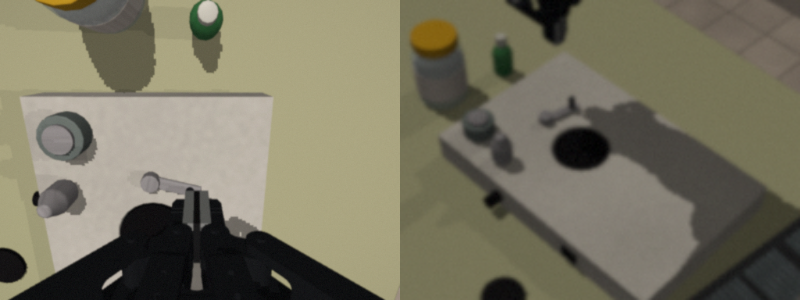

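The left view shows the clip with its pivot at (150,183) and pin near (190,188), and the shut fingers hanging off its +y/+x side. The right view shows the plate flush at (580,148). I'll lower to a tip height of about 53 mm, above the arm and within the pin's height.

>>> play_rows(travel=[[0, 0, 3], [0, 0, 6], [0, 0, 7.5], [0, 0, 7.9], [0, 0, 7.9], [0, 0, 7.9]], twist=[0, 0, 0, 0, 0, 0], grip=[1, 1, 1, 1, 1, 1])

```text
time_s: 16.55
position: [0.6245, 0.2005, 0.0321]
orientation: [0.004, 0.692, 0.722, 0.002]
wrist_force: [0.5, -0.1, -1.0]
opening: 0.0003
```

Run:
```python
from h import *
for x,y in((41,97),(42,88),(42,80),(37.5,70),(28,60),(17,54)): go(x/1e3,y/1e3,.031)
```

```text
t 16.55 base [0.0458 0.1163] 0.0321 shift [-1.93 -0.48  0.11] twist -0.0 F [ 0.5  -0.06 -0.97] open 0.0003
t 16.55 base [0.0458 0.1163] 0.0321 shift [-2.83 -0.38  0.11] twist -0.0 F [ 0.5  -0.06 -0.97] open 0.0003
t 16.55 base [0.0458 0.1163] 0.0321 shift [-3.63 -0.38  0.11] twist -0.0 F [ 0.5  -0.06 -0.97] open 0.0003
t 16.55 base [0.0458 0.1163] 0.0321 shift [-4.63 -0.83  0.11] twist -0.0 F [ 0.5  -0.06 -0.97] open 0.0003
t 16.55 base [0.0458 0.1163] 0.0321 shift [-5.63 -1.78  0.11] twist -0.0 F [ 0.5  -0.06 -0.97] open 0.0003
t 16.55 base [0.0458 0.1163] 0.0321 shift [-6.23 -2.88  0.1 ] twist -0.0 F [ 0.5  -0.06 -0.97] open 0.0003
```

>>> play_rows(travel=[[-1, -0.4, 0.1], [-1.6, -0.5, 0.1], [-1.95, -0.5, 0.1], [-2.4, -0.45, 0.1], [-2.8, -0.4, 0.1], [-3.2, -0.4, 0.1], [-3.6, -0.4, 0.1], [-4.1, -0.6, 0.1], [-4.6, -0.85, 0.1], [-5.1, -1.3, 0.1], [-5.6, -1.8, 0.1], [-6.0, -2.2, 0.1], [-6.2, -2.5, 0.1], [-6.2, -2.7, 0.1], [-6.2, -2.7, 0.1]], twist=[0, 0, 0, 0, 0, 0, 0, 0, 0, 0, 0, 0, 0, 0, 0], grip=[1, 1, 1, 1, 1, 1, 1, 1, 1, 1, 1, 1, 1, 1, 1])

```text
time_s: 18.05
position: [0.6001, 0.1373, 0.0311]
orientation: [0.004, 0.692, 0.722, 0.002]
wrist_force: [0.2, -0.6, 0.1]
opening: 0.0002
```

```bash
cat >> h.py <<'E'
def clip(n="wrist"):
    st=env.state(); im,d=env.get_image(n); K,T=Twc(n,st); P=cloud(K,T,d); b=(P[...,:2]-C)@A*1000
    m=(np.hypot(b[...,0],b[...,1]-54)<14)&(P[...,2]>.055)&(P[...,2]<.065); print(n,"pin px",m.sum(),b[m].mean(0).round(1) if m.any() else 0)
    return im
E
python3 - <<'E'
from h import *
go(.0185,.054,.031); a=clip(); b=clip("side"); cv2.imwrite("pics/w6.png",np.hstack([cv2.resize(a,(400,300)),cv2.resize(b[100:260,150:363],(400,300))]))
E
```

```text
t 18.05 base [0.0186 0.0543] 0.0311 shift [-0.03 -0.01  0.01] twist -0.01 F [ 0.17 -0.56  0.07] open 0.0002
wrist pin px 335 [ 2.8 58.1]
side pin px 22 [ 4.  52.2]
```

View pics/w6.png

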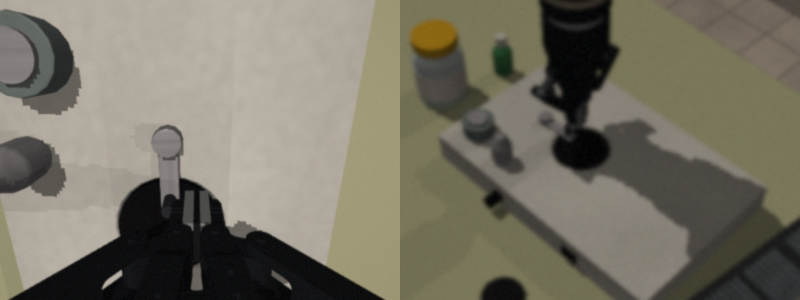

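The clip arm now lies over the plate, pivot (167,142) and pin (172,208), close to the stop. I'll push on until the stop is felt.

>>> play_rows(travel=[[0, -0.1, 0], [0, -0.2, 0], [0, -0.2, 0]], twist=[0, 0, 0], grip=[1, 1, 1])

```text
time_s: 18.45
position: [0.5989, 0.1375, 0.0312]
orientation: [0.004, 0.692, 0.722, 0.003]
wrist_force: [2.8, -0.1, -0.6]
opening: -0.0005
```

>>> play_rows(travel=[[0, -0.1, 0], [0, -0.15, 0], [0, -0.15, 0]], twist=[0, 0, 0], grip=[1, 1, 1])

```text
time_s: 18.75
position: [0.5984, 0.1375, 0.0315]
orientation: [0.005, 0.692, 0.722, 0.003]
wrist_force: [5.4, 1.3, -1.9]
opening: 0.0001
```

>>> play_rows(travel=[[0, -0.1, 0], [0, -0.1, 0]], twist=[0, 0], grip=[1, 1])

```text
time_s: 18.95
position: [0.5984, 0.1376, 0.0318]
orientation: [0.005, 0.692, 0.722, 0.004]
wrist_force: [4.6, 0.8, -1.5]
opening: -0.0002
```

The tool has stalled against the stop (about 5 N, no further travel). I'll back off, lift clear and check.

>>> play_rows(travel=[[0, 0.8, 0], [0, 2, 0], [0, 2.5, -1], [0, 2.5, -5], [0, 2.5, -10], [-4, 2.5, -14], [-8, 2.5, -16], [-8, 2.5, -16], [-8, 2.5, -16]], twist=[0, 0, 0, 0, 0, 0, 0, 0, 0], grip=[1, 1, 1, 1, 1, 1, 1, 1, 1])

```text
time_s: 19.85
position: [0.6248, 0.0581, 0.1933]
orientation: [0.005, 0.692, 0.721, 0.004]
wrist_force: [-0.4, 0.9, -0.7]
opening: -0.0001
```

Run:
```python
from h import *
go(.04,-.02,.19); a=clip(); b=clip("side"); tilt()
st=env.state()
for n in("side","top"):
    im,d=env.get_image(n); K,T=Twc(n,st); P=cloud(K,T,d); d0=np.load(n+"0.npz")["d"]; P0=cloud(K,T,d0)
    for nm,c,r,lo,hi in(("jar",(.53,.33),.06,.09,.115),("vial",(.622,.315),.025,.05,.08),("objective",(.497,.157),.025,.072,.095)):
        f=lambda Q:(lambda m:(m.sum(),np.median(Q[m],0).round(4)) )((np.hypot(Q[...,0]-c[0],Q[...,1]-c[1])<r)&(Q[...,2]>lo)&(Q[...,2]<hi))
        print(n,nm,*f(P0),*f(P))
cv2.imwrite("pics/w7.png",np.hstack([cv2.resize(a,(400,300)),cv2.resize(b[100:260,150:363],(400,300))]))
```

```text
t 19.85 base [ 0.0399 -0.0259] 0.1933 shift [ 0.59 -0.    0.33] twist -0.11 F [-0.39  0.86 -0.68] open -0.0001
wrist pin px 82 [ 1.3 55.1]
side pin px 12 [-0.6 53.8]
n 2839 tilt mrad [-1.  3.] z mid 39.7
side jar 422 [0.5336 0.3321 0.1047] 429 [0.534  0.3324 0.1046]
side vial 41 [0.622  0.3135 0.0617] 41 [0.6229 0.3133 0.0619]
side objective 65 [0.4969 0.1576 0.0788] 64 [0.4976 0.1583 0.0788]
top jar 466 [0.5362 0.3366 0.1058] 464 [0.5361 0.3368 0.106 ]
top vial 35 [0.6234 0.3154 0.0645] 35 [0.6239 0.3151 0.065 ]
top objective 58 [0.499  0.1617 0.08  ] 0 [nan nan nan]
  return _methods._mean(a, axis=axis, dtype=dtype,
  ret = um.true_divide(
```

View pics/w7.png

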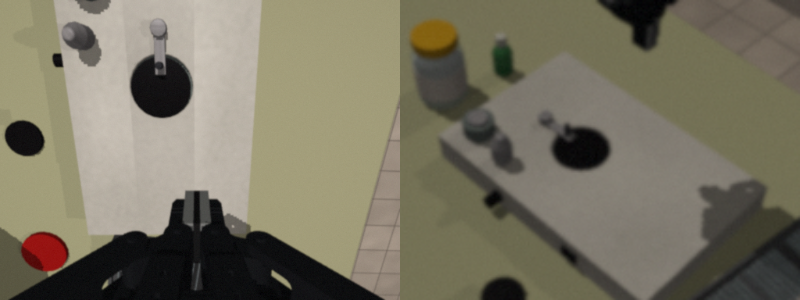

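The final view shows the plate flush at (162,85) and the clip arm over it, pointing along -y. The bystanders haven't moved and the arm is clear. Handing in.

```bash
python3 -c "
from plant import env
print(env.hand_in())"
```

```text
the job is handed in; nothing more can be done
None
```

The plate is in the recess, flat and flush, and the clip is round over it at its stop. I handed the job in at about 20 s of the 58 s. I pushed the plate in with two half-open fingertips, then swung the clip by its pin with the jaws shut until it stalled against the stop at about 5 N.

**Last checks:**
- **Plate:** its top is at 39.7 mm, against 40 mm for the base's top, with a tilt of 3 mrad or less.
- **Clip:** the pin is within about 1.5 mm of the stop position (base x 0, y 54 mm) in both the wrist and side views.
- **Bystanders:** jar, vial and objective are within 1 mm of where they started. The top view could not confirm the objective because the arm hid it, but the side view did. The slide box I did not measure at the end; nothing went near it.
- **Robot:** it finished clear of everything. The highest contact force I read was 12 N, from touching the base top to find its height.

**What disagreed:** the fingertips touched about 23 mm behind the reported TCP at half opening, where the text puts them 8 mm ahead. Because of that, my first push passed over the plate without moving it. I corrected the height by touch and pushed again.

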